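# Lock two dressing jars into their rack with the hold-down bar

## Robot

A 6-joint arm with a two-finger parallel gripper is mounted at the origin on a cart in front of the work surface, level with it; the furniture and walls round the work are solid. World frame = base frame: x ahead of the robot, y to its left, z up, the work surface at z = 0. Lengths are in mm, angles in rad, forces in N, time in s.
With the tool pointing down it reaches from about 275 to 750 mm from the base axis. Payload 10.2 kg.
Tool frame: the origin (TCP) lies at the very end of the fingers, on their centre line; the grasp point (between the pads) lies 19 mm behind it; z points along the fingers, y is the line along which they close (so a half turn about z gives the same grasp; the last joint's range is limited). The gripper opens to 85 mm and grips with 20 to 120 N. Pads are 22 mm wide; open, the fingers measure 114 mm over their backs; the gripper's body (76 mm by 85 mm) begins 54 mm behind the grasp point. The pads swing forward as they close: fully open they stand 13 mm farther back than shut.
Start: joints at [-1.449, 0.313, 1.498, -0, 1.331, -0.223], TCP at [177.442, -494.111, 197.594] pointing down, gripper open.
Joint ranges: [-2.94, 2.94], [-0.97, 2.17], [0.19, 2.56], [-1.23, 4.37], [0.02, 3.11], [-2.88, 2.88]. Speed limits (rad/s): [2.39, 2.39, 3.01, 3.14, 3.14, 3.14].

## Interface

Orientations are given as a unit quaternion [w, x, y, z].
In Python, from rig import ctrl gives the robot as it stands.
- The arm moves only by the shell command python3 -m inch 'ROWS' [OPENING] [FORCE]. ROWS is text: rows parted by semicolons, each of 6 numbers parted by spaces: the shift along the tool's x, y, z in mm, then the turn, a rotation vector about the tool's x, y, z in units of 6 degrees (1.0 is 6 degrees). A call has exactly 10 rows; each row shifts and turns the commanded pose from where the row before left it, along the tool's axes as they then stand; what a row does not reach is not made up. A row lasts 1/12 s, in which the tool goes at most 41.7 mm and 7.16 degrees, less where a joint would pass 70% of its speed; a pose out of reach is approached as far as the arm can. A call with a gripper value outside its range is refused whole. OPENING is the opening, from 0 (shut) to 1 (fully open), set as the call begins (- or left out, the last holds). The fingers move at their own pace and stop on an object; FORCE is the grip in N (left out, the last holds). Time passes only in rows, so rows that do not move let the fingers close, or fill a call up. It gives the time, the measured TCP pose, the force, the opening and the grip force at its end, in the units of the state.
- ctrl.sense(): the state, without advancing time (a new reading comes with each control period).
- ctrl.capture(name): name is "scene" or "top"; returns a dict with "image" (384x512x3 uint8, red, green, blue), "intrinsics" (3x3 intrinsics, pixels), "D" ([k1, k2, p1, p2, k3] as OpenCV has them; the pictures are not rectified), "rvec" (rotation vector, rad) and "tvec" (3), from world to camera coordinates, as OpenCV has them. Camera axes: x right, y down, z forward; pixel columns grow to the right and rows downward; lengths in mm; the calibration is good to about 2 mm. A picture is of the moment at which its call begins. There is no depth.
- ctrl.finish_job(): hands the job in; it is judged then, once.
The state is a dict: "time_s": time; "joints": joint angles; "dq": joint speeds; "tau": joint torques, N m; "eef_pos": TCP position; "ee_rot": TCP orientation; "force": force on the tool from outside, world axes, zero at the start; "wrist_torque": the same for the moment, N m; "grip_width": opening from 0.0 (shut) to 1.0 (fully open); "grip_force": force on a finger pad.
Only numpy, scipy, OpenCV 4.12 (cv2) and the standard library are available. Lean on these libraries where they do the work, as an engineer would, in place of code of your own. Each camera call takes 0.05 s, during which the arm holds its last target. There are 200 camera calls.

## Task

Stand the loose steel jar upright on the empty pad of the jar rack, beside the jar that is already there, and let go of it. Then take the hold-down bar by its blue handle and thread it through the blue bushing, over both lids and on through the white bushing at the other end, until the handle is right up against the blue bushing. Finish still gripping the handle in place, so that the retaining clip can be fitted, and leave the jar in the rack, the swab pot and the tag bin where they stand.

Things in the scene. Friction and masses are not known exactly. Their poses are not given: they have to be found in the camera images.
- jar_rack: heavy steel rack, stands firm: 168 long (x) x 92 wide (y) x 138 mm tall; origin mid underside, z up. Deck top at 14 mm, 5 mm lips along y=+-45 mm, two black pads 2 mm thick, 62 mm across. End plates 4 mm thick, 64 mm wide, 138 mm tall at x=-75 (blue bushing) and +75 mm (white). Open at both sides and on top. Bushings in line along x, 112 mm up: 15 mm bore, each with a 24 mm funnel on its -x side
- entry_mouth (a point): centre of the blue bushing's funnel mouth, where the bar goes in, moving in the rack's +x direction (rack frame x = -86 mm, y 0, z 112 mm); axes as the rack
- far_exit (a point): centre of the outer end of the white bushing, where the bar's tip comes out (rack frame x = +81 mm, y 0, z 112 mm); axes as the rack
- free_pad (a point): centre of the top of the empty rubber pad, next to the blue end (rack frame x = -34 mm, y 0, z 16 mm); the monitor hangs over the table from 0.18 m up, some 0.15 m behind the rack (+x)
- taken_pad (a point): centre of the top of the other pad (rack frame x = +34 mm, y 0, z 16 mm), on which the first jar stands
- jar_loose: the loose jar, upright on the table: a steel cylinder 50 mm across and 63 mm high with a fixed shallow lid and a black knob, 82 mm high in all, 0.18 kg; origin in the middle of its underside, z up; take it round the body; the tall white printer stands close behind it (+x), so there is more room for the gripper along y than along x
- jar_in_rack: the same kind of jar, loose, already standing on the pad next to the white bushing; origin in the middle of its underside
- bar: hold-down bar, 0.16 kg, lying level on the table: blue block handle 52 mm long (x), 14 wide (y), 24 high (z), and a round steel rod, 11 mm thick, sticking out 186 mm from its +x face, its last 10 mm tapered to 4 mm. Origin mid handle underside, x along the rod to the tip, z up; rod axis 5.5 mm above the underside. It balances within 25 mm of the handle's middle
- bar_grip (a point): middle of the handle, 14 mm above its underside; axes as the bar
- bar_shoulder (a point): where the rod leaves the handle: on the rod's axis, in the handle's +x face, which comes up against the funnel rim of the blue bushing
- bar_tip (a point): end of the rod, on its axis, 212 mm from the handle's middle
- swab_pot: white pot of cotton swabs, 56 mm across, 102 mm high, loose, to be left alone; origin in the middle of its underside
- tag_bin: small yellow bin, 74 x 106 x 45 mm, loose, to be left alone; origin in the middle of its underside
There are look-alikes about, which are no part of the job. Leave any orange or red look-alike of the jar_loose alone.

How it is judged (in metres and radians):
On the way, in this order (a step that is already met when the one before it is completed fails the run):
1. the loose jar stands upright on the empty pad, released (distance between jar_loose and free_pad below 0.012 m and angle between jar_loose's own z axis and vertical below 0.1 rad and contact force between the fingers and jar_loose below 0.1 N and linear speed of jar_loose below 0.03 m/s), for 0.2 s.
2. the bar's tip has passed through the blue bushing and not yet the white one (x of bar_tip in the frame of entry_mouth above 0.025 m and x of bar_tip in the frame of far_exit below -0.02 m and y of bar_tip in the frame of entry_mouth between -0.015 and 0.015 m and z of bar_tip in the frame of entry_mouth between -0.015 and 0.015 m and angle between the x axis of bar and the x axis of jar_rack, either way round below 0.15 rad).
At the end, for the whole second after the job is handed in: Gripper holds the bar's handle, within 8 mm of the blue mouth; the tip is out of the white bushing by over 3 mm, within 5 mm of its axis; all at rest. Both jars stand upright within 12 mm (the set one) and 15 mm of their pads' centres (x of bar_shoulder in the frame of entry_mouth above -0.008 m and x of bar_tip in the frame of far_exit above 0.003 m and y of bar_tip in the frame of far_exit between -0.005 and 0.005 m and z of bar_tip in the frame of far_exit between -0.005 and 0.005 m and angle between the x axis of bar and the x axis of jar_rack, either way round below 0.05 rad and contact force between the fingers and bar above 2 N and distance between the grasp point and bar_grip below 0.04 m and linear speed of bar below 0.03 m/s and distance between jar_loose and free_pad below 0.012 m and angle between each of jar_loose, jar_in_rack's own z axis and vertical below 0.1 rad and distance between jar_in_rack and taken_pad below 0.015 m); the arm keeps its last pose, push and grip.
It fails at once if the jar already in the rack is knocked out of place (distance between jar_in_rack and taken_pad above 0.02 m or angle between jar_in_rack's own z axis and vertical above 0.3 rad).
It fails at once if the loose jar is tipped (angle between jar_loose's own z axis and vertical above 0.7 rad).
It fails at once if the swab pot or the tag bin is moved by more than 30 mm (distance of any of swab_pot, tag_bin from where it was at the start of the episode above 0.03 m).
It also fails if it takes over 72 s, if anything falls off the work surface, if the arm or the gripper's body presses on something with over 40 N, if the wrist force passes 120 N, or if a joint passes its speed limit or range.

## Working session

There is one attempt and no reset: what is moved stays moved. The work goes in short steps, Python scripts to look and compute and a shell command to move; the robot and the scene stay as the last step left them, time stands still between calls to the robot, and variables do not carry over. Pictures are saved under pics/ and viewed, at most 10 in all, crops included, and the job is handed in when it is done.

```bash
mkdir -p pics; ls; python3 - <<'E'
from rig import ctrl
import cv2,pickle
s=ctrl.sense();print(s)
for n in("scene","top"):
    c=ctrl.capture(n);pickle.dump(c,open(n+'.pkl','wb'))
    print(n,c['intrinsics'],c['D'],c['rvec'],c['tvec'])
    cv2.imwrite(f'pics/{n}0.png',cv2.resize(c['image'][...,::-1],(800,600),interpolation=cv2.INTER_CUBIC))
E
```

```text
pics
{'time_s': 0.0, 'joints': array([-1.44936737e+00,  3.13467553e-01,  1.49846057e+00, -1.40497360e-05,
        1.33100159e+00, -2.23387153e-01]), 'dq': array([-0.00113763, -0.00074001,  0.00070219, -0.00093912, -0.00058639,
        0.00091345]), 'tau': array([-7.85480861e-04, -4.12263572e+01, -2.59744263e+01, -2.81433831e-04,
        4.12336944e-03,  2.14208725e-06]), 'eef_pos': array([ 177.41491169, -493.78431756,  197.01728752]), 'ee_rot': array([-6.68008810e-04,  9.85174002e-01,  1.71556808e-01,  2.72523967e-05]), 'force': array([-0.05350336,  0.00440017,  0.17674744]), 'wrist_torque': array([ 0.01943861,  0.07506365, -0.06568515]), 'grip_force': 0.0, 'grip_width': 1.003897479819859}
scene [[455.99719014   0.         249.6593521 ]
 [  0.         455.99719014 195.45544445]
 [  0.           0.           1.        ]] [-0.08595556  0.          0.          0.          0.        ] [ 0.73919299 -2.36501023  1.41744602] [356.75775629 282.70634864 739.66851955]
top [[407.91208537   0.         256.03698952]
 [  0.         407.91208537 188.4163714 ]
 [  0.           0.           1.        ]] [-0.11389415  0.          0.          0.          0.        ] [ 2.22368132 -2.16874102  0.03407823] [-170.88871729  521.19363413 1132.85043102]
```

View pics/scene0.png

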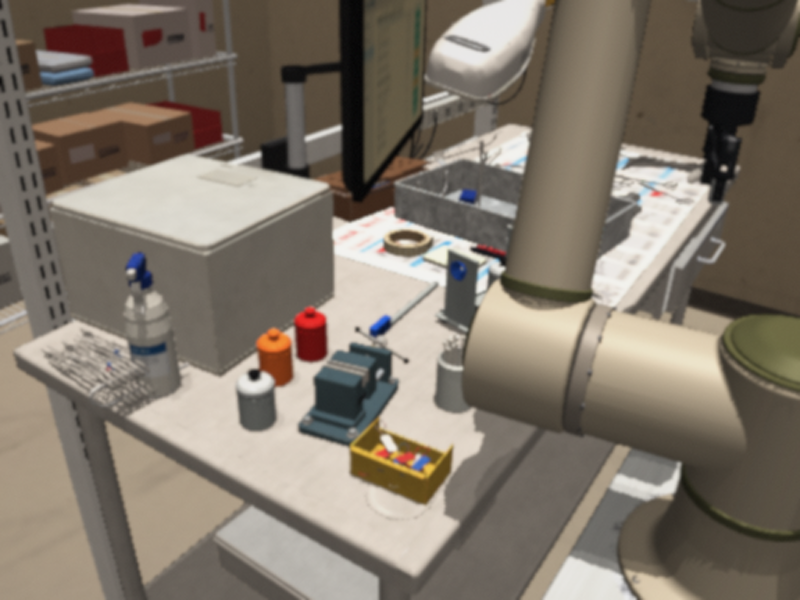

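View pics/top0.png

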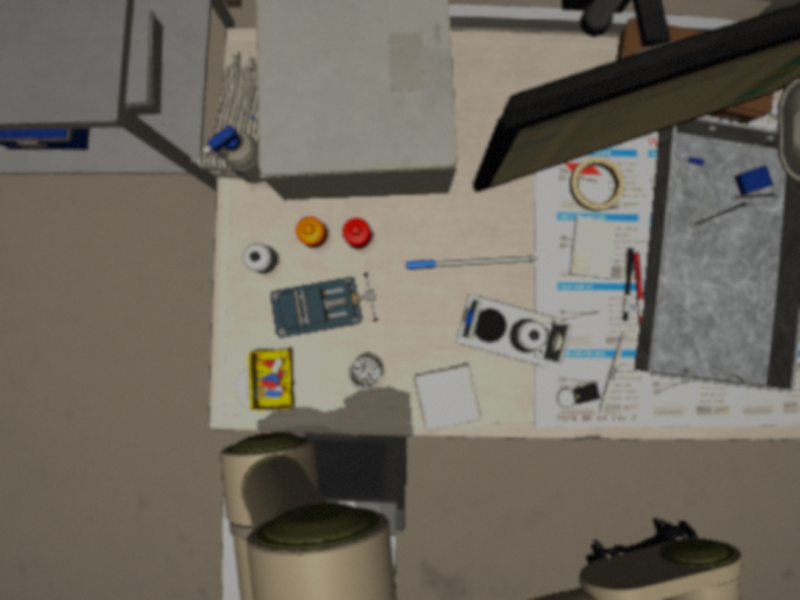

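The scene view shows the grey steel jar with a white lid at (257,400), the orange look-alike at (275,357) and the red one at (311,333). In the top view they are at (260,258), (311,232) and (357,232). The steel one fits the description. The bar runs from (407,265) to (535,259), and the rack sits around (510,328) with its blue end at (468,318). I'll enlarge to confirm and to read the pixels.

```bash
cat > h.py <<'E'
import pickle,cv2,numpy as np
def ray(cam,uv):
    c=pickle.load(open(cam+'.pkl','rb')) if isinstance(cam,str) else cam
    p=cv2.undistortPoints(np.array([[uv]],float),c['intrinsics'],np.array(c['D']))[0,0]
    R=cv2.Rodrigues(np.array(c['rvec']))[0]
    return -R.T@np.array(c['tvec']),R.T@np.array([p[0],p[1],1])
def at(cam,uv,z):
    o,d=ray(cam,uv);return o+d*(z-o[2])/d[2]
def proj(cam,P):
    c=pickle.load(open(cam+'.pkl','rb')) if isinstance(cam,str) else cam
    return cv2.projectPoints(np.array(P,float).reshape(-1,3),np.array(c['rvec']),np.array(c['tvec']),c['intrinsics'],np.array(c['D']))[0][:,0]
def crop(img,x0,y0,x1,y1,k,step=10):
    o=cv2.resize(img[y0:y1,x0:x1,::-1],None,fx=k,fy=k,interpolation=cv2.INTER_CUBIC)
    for x in range((x0//step+1)*step,x1,step):
        cv2.line(o,((x-x0)*k,0),((x-x0)*k,8),(0,255,0),1);cv2.putText(o,str(x),((x-x0)*k-10,18),0,.35,(0,255,0),1)
    for y in range((y0//step+1)*step,y1,step):
        cv2.line(o,(0,(y-y0)*k),(8,(y-y0)*k),(0,255,0),1);cv2.putText(o,str(y),(10,(y-y0)*k+4),0,.35,(0,255,0),1)
    return o
E
python3 - <<'E'
from h import *
t=pickle.load(open('top.pkl','rb'))['image'];s=pickle.load(open('scene.pkl','rb'))['image']
cv2.imwrite('pics/rack.png',crop(t,255,158,375,240,6))
a=crop(t,150,130,250,185,8);b=crop(s,140,190,240,210+0,1)
cv2.imwrite('pics/jar.png',a)
E
```

```text
(no output)
```

View pics/rack.png

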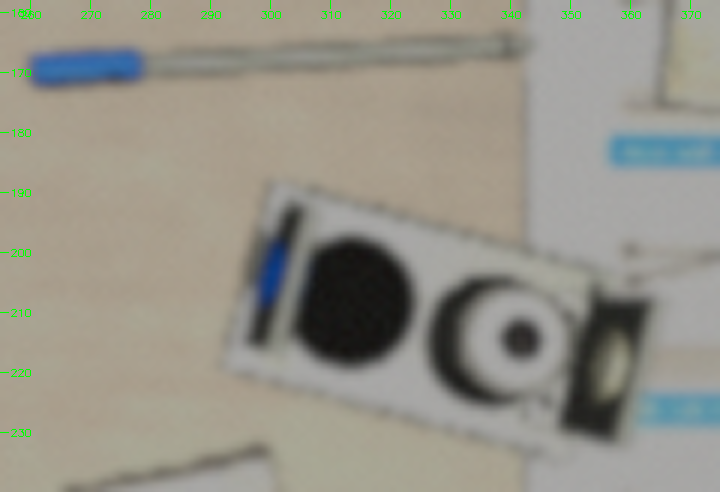

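View pics/jar.png

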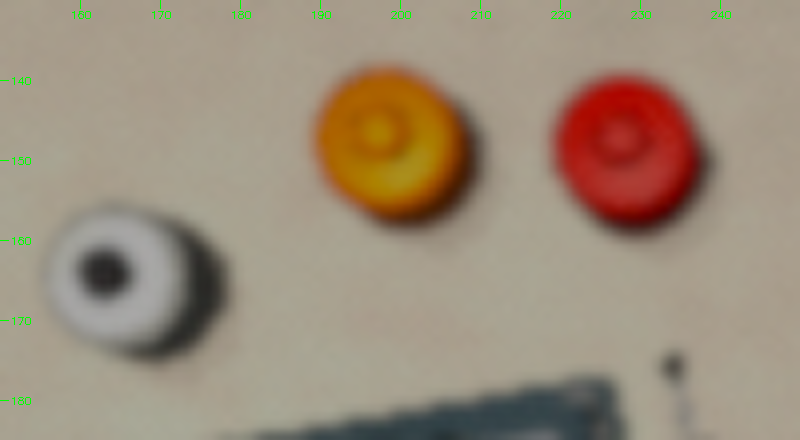

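The crop confirms it: the steel jar with a white lid and black knob is at raw (163,164), and the orange (198,147) and red (228,148) ones are look-alikes. In the rack crop, the empty pad is at raw (313,208), the blue bushing at (300,203), the bar handle at (270,179) and its tip at (342,175).

```bash
cat > fit.py <<'E'
from h import *
from scipy.optimize import least_squares
t=pickle.load(open('top.pkl','rb'))['image'].astype(int)
def cen(img,m,x0,y0,x1,y1):
    mm=np.zeros(img.shape[:2],bool);mm[y0:y1,x0:x1]=m[y0:y1,x0:x1];v,u=np.nonzero(mm);return np.array([u.mean(),v.mean()]),len(u),np.c_[u,v]
r,g,b=t[...,0],t[...,1],t[...,2]
pad,n,_=cen(t,t.sum(2)<210,304,196,325,222);print('pad',pad,n,at('top',pad,16))
hd,n,pts=cen(t,(b>r+50),255,170,285,190);print('handle',hd,n,cv2.minAreaRect(pts.astype(np.float32)),at('top',hd,22))
knob,n,_=cen(t,t.sum(2)<250,157,158,168,170);print('knob',knob,n,at('top',knob,82))
k2,n,_=cen(t,t.sum(2)<300,337,210,346,219);print('knob2',k2,n,at('top',k2,98))
lid,n,_=cen(t,t.min(2)>150,150,150,176,180);print('lid',lid,n,at('top',lid,66))
print('tip',at('top',(341.8,175.2),5.5))
s=pickle.load(open('scene.pkl','rb'))['image'].astype(int)
m=(s[...,2]>s[...,0]+40)
bs,n,_=cen(s,m,284,160,304,184);print('scene blue bush',bs,n)
bh,n,_=cen(s,m,230,195,255,216);print('scene handle',bh,n)
# tri-angulate bushing: rack (x,y,yaw)
o=-0.45
obs=[('top',pad,(-34,0,16)),('top',k2,(34,0,97)),('top',(300.3+o,188.3+o),(-84,46,19)),('top',(292.3+o,219.8+o),(-84,-46,19)),('top',(349+o,234.5+o),(84,-46,19)),('scene',bs,(-86,0,112))]
def W(p,q):
    c,s_=np.cos(p[2]),np.sin(p[2]);return np.array([p[0]+c*q[0]-s_*q[1],p[1]+s_*q[0]+c*q[1],q[2]])
def f(p): return np.concatenate([(proj(c,W(p,q))[0]-uv)*(.5 if i in(1,) else 1) for i,(c,uv,q) in enumerate(obs)])
P=at('top',pad,16);R=least_squares(f,[P[0],P[1]-34,-1.8],loss='soft_l1');print(R.x,R.fun.reshape(-1,2).round(2))
C=pickle.load(open('top.pkl','rb'));print('campos',ray('top',(0,0))[0],ray('scene',(0,0))[0])
np.save('rack.npy',R.x)
E
python3 fit.py
```

```text
pad [313.33660131 208.00326797] 306 [ 474.45598536 -318.72405403   16.        ]
handle [267.56521739 170.26086957] 23 ((269.0, 170.5), (1.0, 16.0), 90.0) [ 576.04248192 -188.6489195    22.        ]
knob [162.85714286 163.80952381] 21 [581.57075564  90.27864613  82.        ]
knob2 [341.5 214. ] 26 [ 461.00284337 -381.43562946   98.        ]
lid [164.125 164.5  ] 96 [581.30933595  90.62782216  66.        ]
tip [ 568.8493488  -399.02574763    5.5       ]
scene blue bush [292.84782609 172.56521739] 92
scene handle [242.7032967  207.62637363] 91
[ 467.13113374 -350.74836449   -1.79919632] [[-0.39 -0.14]
 [ 0.42  0.31]
 [-0.08 -0.51]
 [-0.29  0.09]
 [ 1.36  0.4 ]
 [-0.16  0.56]]
campos [ 479.2468544  -169.12933822 1151.48320722] [ 14.60956735 632.98457845 594.4960715 ]
```

```bash
cat > fit2.py <<'E'
from h import *
t=pickle.load(open('top.pkl','rb'))['image'].astype(int)
d=t[...,2]-t[...,0]
m=np.zeros_like(d,bool);m[160:180,255:285]=d[160:180,255:285]>25
v,u=np.nonzero(m);print(len(u),u.mean(),v.mean(),u.min(),u.max(),v.min(),v.max())
P=at('top',(u.mean(),v.mean()),21);print('handle',P)
# rod centreline, columns 285..338: darkness/brightness profile vs bg
pts=[]
for c in range(284,336,3):
    col=t[158:178,c].sum(1).astype(float);w=np.abs(col-np.median(col));w[w<.3*w.max()]=0;pts.append((c,158+(w*np.arange(20)).sum()/w.sum()))
pts=np.array(pts);print(pts.round(1).tolist())
k=np.polyfit(pts[:,0],pts[:,1],1)
A=at('top',(290,np.polyval(k,290)),5.5);B=at('top',(341.3,np.polyval(k,341.3)),5.5);D=B-A;yaw=np.arctan2(D[1],D[0]);print('yaw',yaw,'tip',B,'handle from tip',B-212*np.r_[np.cos(yaw),np.sin(yaw),0])
h=pickle.load(open('scene.pkl','rb'))
print('scene proj handle',proj('scene',[P[0],P[1],12]),'obs 242.7 207.6; jar knob',proj('scene',[581.5,90.5,82]))
s=1.5625
for n,uv,z in [('printer foot L',(270,195),0),('printer foot R',(450,190),0),('monitor low L',(478,188),180),('mon2',(800,100),180),('orange',(311,232),60),('swab',(366,370),100),('bin',(272,378),45)]:print(n,at('top',(uv[0]/s,uv[1]/s),z).round())
E
python3 fit2.py
```

```text
94 269.1063829787234 168.54255319148936 260 278 166 171
handle [ 581.02382106 -192.83479997   21.        ]
[[284.0, 168.2], [287.0, 168.1], [290.0, 168.4], [293.0, 167.9], [296.0, 167.5], [299.0, 167.7], [302.0, 167.4], [305.0, 167.1], [308.0, 167.1], [311.0, 166.6], [314.0, 166.6], [317.0, 166.9], [320.0, 166.5], [323.0, 166.4], [326.0, 166.4], [329.0, 165.7], [332.0, 165.5], [335.0, 166.0]]
yaw -1.4930809681844612 tip [ 596.72651885 -397.19631729    5.5       ] handle from tip [ 580.26744242 -185.8362009     5.5       ]
scene proj handle [[243.42954346 209.34031541]] obs 242.7 207.6; jar knob [[163.52647462 236.48293325]]
printer foot L [702.  86.   0.]
printer foot R [ 719. -244.    0.]
monitor low L [ 686. -275.  180.]
mon2 [ 854. -807.  180.]
orange [627.  -2.  60.]
swab [ 396. -106.  100.]
bin [373.  61.  45.]
```

```bash
cat > plan.py <<'E'
# plan.py gx gy gz psi theta Nr Nt : grasp-point goal; pure turn (Nr rows) then shift in the final tool axes (Nt rows)
import sys,numpy as np
from scipy.spatial.transform import Rotation as Ro
from rig import ctrl
def Rt(psi,th):
    c,s=np.cos(psi),np.sin(psi);return Ro.from_matrix(np.array([[c,s,0],[s,-c,0],[0,0,-1.]]))*Ro.from_euler('y',th)
def plan(gx,gy,gz,psi,th,Nr=1,Nt=1,Rg=None):
    s=ctrl.sense();q=s['ee_rot'];R0=Ro.from_quat([q[1],q[2],q[3],q[0]]);R1=Rg or Rt(psi,th)
    rv=np.degrees((R0.inv()*R1).as_rotvec())/6
    T=np.array([gx,gy,gz])+R1.apply([0,0,19]);d=R1.inv().apply(T-s['eef_pos'])
    print('t',round(s['time_s'],2),'tcp',s['eef_pos'].round(1),'F',s['force'].round(1),'w',round(s['grip_width'],3),'gf',round(s['grip_force'],1),'j',s['joints'].round(2))
    print('turn total',rv.round(2),'/row',(rv/Nr).round(3));print('shift total',d.round(1),'/row',(d/Nt).round(2))
if __name__=='__main__':
    a=list(map(float,sys.argv[1:]));plan(*a)
E
python3 plan.py 581.5 90.5 200 0 0.2618 5 20
```

```text
t 0.1 tcp [ 177.4 -493.8  197.1] F [-0.3  0.4  0.1] w 1.002 gf 0.0 j [-1.45  0.31  1.5  -0.    1.33 -0.22]
turn total [-0.44  2.47  3.27] /row [-0.088  0.495  0.654]
shift total [ 391.1 -584.3  120.8] /row [ 19.55 -29.22   6.04]
```

```bash
python3 -m inch '0 0 0 -.09 .5 .65;0 0 0 -.09 .5 .65;0 0 0 -.09 .5 .65;0 0 0 -.09 .5 .65;0 0 0 -.09 .5 .65;20 -29 6 0 0 0;20 -29 6 0 0 0;20 -29 6 0 0 0;20 -29 6 0 0 0;20 -29 6 0 0 0' 1 30
python3 -m inch '20 -29 6 0 0 0;20 -29 6 0 0 0;20 -29 6 0 0 0;20 -29 6 0 0 0;20 -29 6 0 0 0;20 -29 6 0 0 0;20 -29 6 0 0 0;20 -29 6 0 0 0;20 -29 6 0 0 0;20 -29 6 0 0 0'
python3 plan.py 581.5 90.5 120 0 0.2618 1 7
```

```text
time_s: 0.93
eef_pos: [282.0, -347.3, 194.2]
ee_rot: [0.001, 0.991, 0.001, 0.132]
force: [-0.2, -0.6, 1.0]
grip_width: 1.001
grip_force: 0.0
time_s: 1.77
eef_pos: [490.2, -56.6, 188.3]
ee_rot: [0.001, 0.991, 0.001, 0.132]
force: [0.6, -1.2, 0.3]
grip_width: 1.001
grip_force: 0.0
t 1.77 tcp [490.2 -56.6 188.3] F [ 0.6 -1.2  0.3] w 1.001 gf 0.0 j [-0.42  0.09  1.82  0.13  0.99  1.09]
turn total [ 0.01 -0.03  0.03] /row [ 0.01  -0.028  0.026]
shift total [  70.5 -147.1  108.6] /row [ 10.07 -21.01  15.52]
```

```bash
python3 -m inch '10 -21 15.5 0 0 0;10 -21 15.5 0 0 0;10 -21 15.5 0 0 0;10 -21 15.5 0 0 0;10 -21 15.5 0 0 0;10 -21 15.5 0 0 0;10 -21 15.5 0 0 0;0 0 0 0 0 0;0 0 0 0 0 0;0 0 0 0 0 0'
python3 plan.py 581.5 90.5 36 0 0.2618 1 7
python3 - <<'E'
from rig import ctrl
from h import *
a=ctrl.capture('top');b=ctrl.capture('scene')
o=np.hstack([crop(a['image'],130,115,230,195,4),crop(b['image'],110,170,210,250,4)])
cv2.imwrite('pics/pre.png',o)
E
```

```text
time_s: 2.6
eef_pos: [584.9, 88.3, 101.8]
ee_rot: [0.001, 0.991, 0.001, 0.132]
force: [0.3, 0.1, 0.4]
grip_width: 1.002
grip_force: 0.0
t 2.6 tcp [584.9  88.3 101.8] F [0.3 0.1 0.4] w 1.002 gf 0.0 j [-0.05  0.41  1.66  0.02  0.81  1.5 ]
turn total [ 0.01 -0.02  0.03] /row [ 0.012 -0.024  0.026]
shift total [-20.3  -2.2  81.6] /row [-2.91 -0.31 11.66]
```

View pics/pre.png

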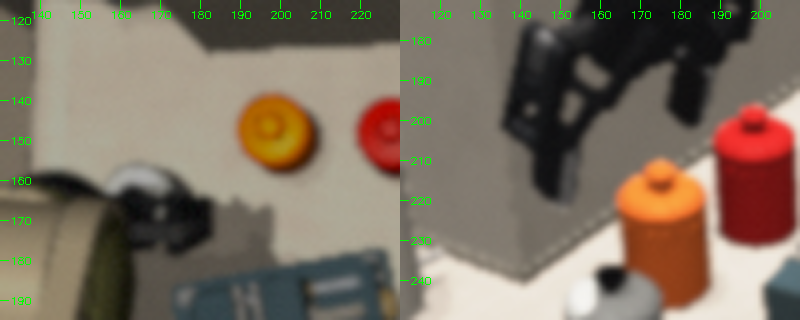

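The left crop shows the jar lid at (165,160) under the gripper. The right crop shows fingertips at about (152,218) and (182,200), straddling above the jar knob at (163,238). Descending.

```bash
python3 -m inch '-2.9 -.3 11.7 0 0 0;-2.9 -.3 11.7 0 0 0;-2.9 -.3 11.7 0 0 0;-2.9 -.3 11.7 0 0 0;-2.9 -.3 11.7 0 0 0;-2.9 -.3 11.7 0 0 0;-2.9 -.3 11.7 0 0 0;0 0 0 0 0 0;0 0 0 0 0 0;0 0 0 0 0 0'
python3 -m inch '0 0 0 0 0 0;0 0 0 0 0 0;0 0 0 0 0 0;0 0 0 0 0 0;0 0 0 0 0 0;0 0 0 0 0 0;0 0 0 0 0 0;0 0 0 0 0 0;0 0 0 0 0 0;0 0 0 0 0 0' 0 30
python3 plan.py 581.5 90.5 36 0 0.2618 1 7
```

```text
time_s: 3.53
eef_pos: [587.5, 90.1, 18.5]
ee_rot: [0.001, 0.991, 0.001, 0.133]
force: [-0.5, 0.0, 0.5]
grip_width: 1.003
grip_force: 0.0
time_s: 4.37
eef_pos: [587.7, 90.6, 18.3]
ee_rot: [0.001, 0.991, 0.001, 0.133]
force: [-1.1, 1.2, 6.4]
grip_width: 0.561
grip_force: 30.3
t 4.37 tcp [587.7  90.6  18.3] F [-1.1  1.2  6.4] w 0.561 gf 30.3 j [-0.05  0.53  1.72  0.02  0.62  1.5 ]
turn total [ 0.01 -0.05  0.03] /row [ 0.012 -0.046  0.026]
shift total [-1.4  0.1  0.3] /row [-0.2   0.02  0.04]
```

```bash
python3 -m inch '2.5 0 -9 0 0 0;4.8 0 -17.5 0 0 0;4.8 0 -17.5 0 0 0;4.8 0 -17.5 0 0 0;4.8 0 -17.5 0 0 0;4.8 0 -17.5 0 0 0;4.8 0 -17.5 0 0 0;4.8 0 -17.5 0 0 0;4.8 0 -17.5 0 0 0;4.8 0 -17.5 0 0 0'
python3 -m inch '4.8 0 -17.5 0 0 0;0 0 0 .26 0 -.96;0 0 0 .26 0 -.96;0 0 0 .26 0 -.96;0 0 0 .26 0 -.96;0 0 0 .26 0 -.96;0 0 0 .26 0 -.96;0 0 0 .26 0 -.96;0 0 0 .26 0 -.96;0 0 0 .26 0 -.96'
python3 plan.py 474.5 -318 216 1.342 0.2618 4 18
```

```text
time_s: 5.2
eef_pos: [587.0, 90.9, 191.1]
ee_rot: [0.001, 0.991, 0.001, 0.131]
force: [0.1, -0.6, -2.1]
grip_width: 0.561
grip_force: 31.4
time_s: 6.03
eef_pos: [587.1, 90.9, 208.3]
ee_rot: [-0.059, 0.883, 0.451, 0.117]
force: [0.0, -0.4, -1.2]
grip_width: 0.56
grip_force: 31.5
t 6.03 tcp [587.1  90.9 208.3] F [ 0.  -0.4 -1.2] w 0.56 gf 31.5 j [-0.16  0.35  1.44  0.25  1.24  0.4 ]
turn total [ 0.99 -0.01 -3.66] /row [ 0.247 -0.002 -0.915]
shift total [-407.3  -16.9  -98.1] /row [-22.63  -0.94  -5.45]
```

```bash
python3 -m inch '0 0 0 .25 0 -.915;0 0 0 .25 0 -.915;0 0 0 .25 0 -.915;0 0 0 .25 0 -.915;-22.6 -1 -5.4 0 0 0;-22.6 -1 -5.4 0 0 0;-22.6 -1 -5.4 0 0 0;-22.6 -1 -5.4 0 0 0;-22.6 -1 -5.4 0 0 0;-22.6 -1 -5.4 0 0 0'
python3 -m inch '-22.6 -1 -5.4 0 0 0;-22.6 -1 -5.4 0 0 0;-22.6 -1 -5.4 0 0 0;-22.6 -1 -5.4 0 0 0;-22.6 -1 -5.4 0 0 0;-22.6 -1 -5.4 0 0 0;-22.6 -1 -5.4 0 0 0;-22.6 -1 -5.4 0 0 0;-22.6 -1 -5.4 0 0 0;-22.6 -1 -5.4 0 0 0'
python3 plan.py 474.5 -318 216 1.342 0.2618 1 5
```

```text
time_s: 6.87
eef_pos: [548.7, -44.2, 204.4]
ee_rot: [-0.082, 0.778, 0.615, 0.103]
force: [0.4, -0.3, -1.5]
grip_width: 0.561
grip_force: 31.7
time_s: 7.7
eef_pos: [485.2, -267.8, 197.8]
ee_rot: [-0.082, 0.778, 0.614, 0.103]
force: [-1.2, 0.3, -1.2]
grip_width: 0.563
grip_force: 31.7
t 7.7 tcp [ 485.2 -267.8  197.8] F [-1.2  0.3 -1.2] w 0.563 gf 31.7 j [-0.83  0.44  1.34  0.22  1.51 -0.63]
turn total [ 0.   -0.01 -0.05] /row [ 0.004 -0.013 -0.048]
shift total [-44.9   1.  -11.8] /row [-8.98  0.2  -2.37]
```

```bash
python3 -m inch '-9 0 -2.4 0 0 0;-9 0 -2.4 0 0 0;-9 0 -2.4 0 0 0;-9 0 -2.4 0 0 0;-8 0 -2 0 0 0;0 0 0 0 0 0;0 0 0 0 0 0;0 0 0 0 0 0;0 0 0 0 0 0;0 0 0 0 0 0'
python3 plan.py 474.9 -316.9 130 1.342 0.2618 1 5
python3 - <<'E'
from rig import ctrl
from h import *
a=ctrl.capture('top');b=ctrl.capture('scene')
pickle.dump(b,open('s2.pkl','wb'));pickle.dump(a,open('t2.pkl','wb'))
o=np.hstack([crop(a['image'],270,160,370,250,4),crop(b['image'],270,90,370,180,4)])
cv2.imwrite('pics/above.png',o)
E
```

```text
time_s: 8.53
eef_pos: [475.5, -310.7, 197.5]
ee_rot: [-0.081, 0.778, 0.615, 0.103]
force: [0.1, 0.5, -1.2]
grip_width: 0.563
grip_force: 31.7
t 8.53 tcp [ 475.5 -310.7  197.5] F [ 0.1  0.5 -1.2] w 0.563 gf 31.7 j [-0.89  0.48  1.28  0.21  1.54 -0.68]
turn total [ 0.01 -0.01 -0.04] /row [ 0.01  -0.011 -0.042]
shift total [-23.4   0.8  82.6] /row [-4.68  0.16 16.53]
```

View pics/above.png

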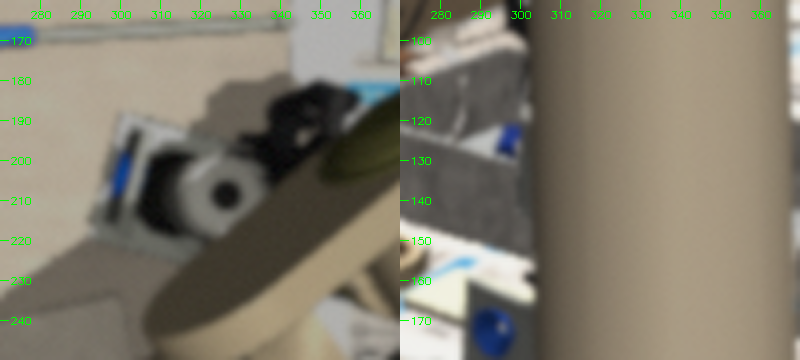

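Top view: the held jar's knob is at (326,208.7) above the pad. The scene view is blocked by the arm. Comparing the knob's measured position with the grasp point.

```bash
python3 - <<'E'
from h import *
a=pickle.load(open('t2.pkl','rb'))
i=a['image'].astype(int).sum(2)
m=np.zeros_like(i,bool);m[204:214,321:331]=i[204:214,321:331]<260
v,u=np.nonzero(m);print(u.mean(),v.mean(),len(u),at(a,(u.mean(),v.mean()),261), at(a,(u.mean(),v.mean()),258))
from plan import *
s=ctrl.sense();q=s['ee_rot'];R=Ro.from_quat([q[1],q[2],q[3],q[0]]);print('G',s['eef_pos']-R.apply([0,0,19]),R.as_matrix())
E
```

```text
326.3888888888889 208.38888888888889 54 [ 475.32146327 -315.08898748  261.        ] [ 475.30823879 -315.58071933  258.        ]
G [ 474.35101894 -315.69304421  215.84192886] [[ 2.23508488e-01  9.72851908e-01  6.00259989e-02]
 [ 9.39411527e-01 -2.31428493e-01  2.52877115e-01]
 [ 2.59903710e-01 -1.31066202e-04 -9.65634529e-01]]
```

```bash
python3 -m inch '-4.5 0 15.5 0 0 0;-4.5 0 15.5 0 0 0;-4.5 0 15.5 0 0 0;-4.5 0 15.5 0 0 0;-4.5 0 15.5 0 0 0;-4.5 0 15.5 0 0 0;-4.5 0 15.5 0 0 0;-4.5 0 15.5 0 0 0;-4.5 0 15.5 0 0 0;0 0 0 0 0 0'
python3 plan.py 474.3 -317.8 52.5 1.342 0.2618 1 8
```

```text
time_s: 9.47
eef_pos: [473.6, -312.6, 49.4]
ee_rot: [-0.084, 0.778, 0.614, 0.103]
force: [0.2, 0.4, -2.8]
grip_width: 0.562
grip_force: 31.9
t 9.47 tcp [ 473.6 -312.6   49.4] F [ 0.2  0.4 -2.8] w 0.562 gf 31.9 j [-0.9   0.63  1.45  0.22  1.24 -0.75]
turn total [-0.03 -0.04 -0.06] /row [-0.028 -0.04  -0.057]
shift total [-3.9  1.8 14.8] /row [-0.49  0.23  1.85]
```

```bash
python3 -m inch '-.5 .2 1.8 0 0 0;-.5 .2 1.8 0 0 0;-.5 .2 1.8 0 0 0;-.5 .2 1.8 0 0 0;-.5 .2 1.8 0 0 0;-.5 .2 1.8 0 0 0;-.5 .2 1.8 0 0 0;-.5 .2 1.8 0 0 0;0 0 0 0 0 0;0 0 0 0 0 0'
python3 plan.py 474.3 -317.8 52.5 1.342 0.2618 1 8
```

```text
time_s: 10.3
eef_pos: [476.2, -314.4, 37.1]
ee_rot: [-0.081, 0.778, 0.614, 0.103]
force: [0.2, 0.3, -0.7]
grip_width: 0.562
grip_force: 31.9
t 10.3 tcp [ 476.2 -314.4   37.1] F [ 0.2  0.3 -0.7] w 0.562 gf 31.9 j [-0.9   0.65  1.45  0.22  1.21 -0.76]
turn total [ 0.01 -0.01 -0.05] /row [ 0.01  -0.012 -0.048]
shift total [ 0.3 -1.1  3.2] /row [ 0.04 -0.14  0.4 ]
```

```bash
python3 -m inch '0 0 1 0 0 0;0 0 1 0 0 0;0 0 1 0 0 0;0 0 .5 0 0 0;0 0 0 0 0 0;0 0 0 0 0 0;0 0 0 0 0 0;0 0 0 0 0 0;0 0 0 0 0 0;0 0 0 0 0 0'
```

```text
time_s: 11.13
eef_pos: [476.5, -313.7, 34.3]
ee_rot: [-0.081, 0.778, 0.614, 0.103]
force: [-2.5, 0.2, 6.1]
grip_width: 0.56
grip_force: 32.6
```

```bash
python3 -m inch '0 0 0 0 0 0;0 0 0 0 0 0;0 0 0 0 0 0;0 0 0 0 0 0;0 0 0 0 0 0;0 0 0 0 0 0;0 0 0 0 0 0;0 0 0 0 0 0;0 0 0 0 0 0;0 0 0 0 0 0' 0.9
python3 -m inch '1 0 -4 0 0 0;2.6 0 -9.6 0 0 0;4 0 -15 0 0 0;5.2 0 -19.3 0 0 0;5.2 0 -19.3 0 0 0;5.2 0 -19.3 0 0 0;5.2 0 -19.3 0 0 0;5.2 0 -19.3 0 0 0;5.2 0 -19.3 0 0 0;0 0 0 0 0 0'
python3 plan.py 581 -191 80 1.648 0 4 12
```

```text
time_s: 11.97
eef_pos: [476.4, -313.5, 33.8]
ee_rot: [-0.081, 0.778, 0.614, 0.103]
force: [0.6, -0.6, 0.5]
grip_width: 0.903
grip_force: 0.0
time_s: 12.8
eef_pos: [477.5, -314.7, 188.2]
ee_rot: [-0.078, 0.778, 0.615, 0.103]
force: [-0.3, -0.7, 0.7]
grip_width: 0.901
grip_force: 0.0
t 12.8 tcp [ 477.5 -314.7  188.2] F [-0.3 -0.7  0.7] w 0.901 gf 0.0 j [-0.89  0.49  1.29  0.21  1.52 -0.69]
turn total [ 0.44 -2.44 -2.95] /row [ 0.11  -0.61  -0.736]
shift total [115.3 112.8 127.2] /row [ 9.61  9.4  10.6 ]
```

```bash
python3 -m inch '0 0 0 .11 -.61 -.74;0 0 0 .11 -.61 -.74;0 0 0 .11 -.61 -.74;0 0 0 .11 -.61 -.74;19 19 0 0 0 0;19 19 0 0 0 0;19 19 0 0 0 0;19 19 0 0 0 0;19 19 0 0 0 0;19 18 0 0 0 0'
python3 -m inch '0 0 20 0 0 0;0 0 20 0 0 0;0 0 20 0 0 0;0 0 20 0 0 0;0 0 20 0 0 0;0 0 20 0 0 0;0 0 0 0 0 0;0 0 0 0 0 0;0 0 0 0 0 0;0 0 0 0 0 0' 0.6
python3 plan.py 581 -191 22.5 1.648 0 1 7
python3 - <<'E'
from rig import ctrl
from h import *
a=ctrl.capture('top');b=ctrl.capture('scene')
pickle.dump(b,open('s3.pkl','wb'));pickle.dump(a,open('t3.pkl','wb'))
o=np.hstack([crop(a['image'],250,150,350,240,4),crop(b['image'],220,140,320,230,4)])
cv2.imwrite('pics/bar.png',o)
E
```

```text
time_s: 13.63
eef_pos: [580.8, -189.8, 183.7]
ee_rot: [-0.004, 0.679, 0.734, 0.0]
force: [-0.4, -0.5, -0.1]
grip_width: 0.902
grip_force: 0.0
time_s: 14.47
eef_pos: [580.3, -190.7, 65.2]
ee_rot: [-0.002, 0.679, 0.734, 0.001]
force: [0.5, 0.3, -0.7]
grip_width: 0.595
grip_force: 0.0
t 14.47 tcp [ 580.3 -190.7   65.2] F [ 0.5  0.3 -0.7] w 0.595 gf 0.0 j [-0.51  0.63  1.38  0.    1.14 -0.59]
turn total [-0.02 -0.04  0.01] /row [-0.021 -0.044  0.013]
shift total [-0.3  0.7 61.7] /row [-0.04  0.1   8.82]
```

View pics/bar.png

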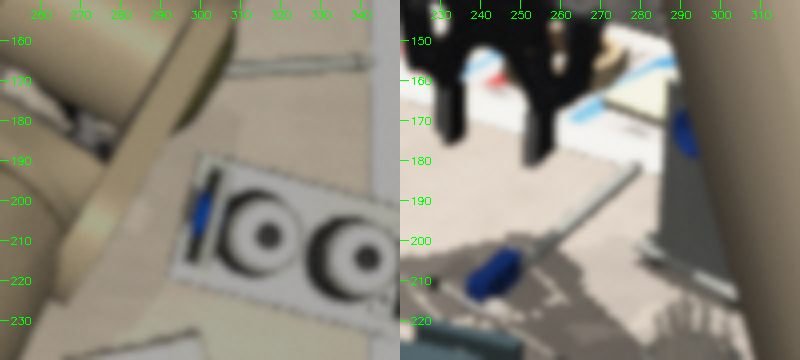

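Top: the loose jar stands on its pad with its knob at (317,209), and jar 2's knob is at (342,214). Scene: fingertips at (232,173) and (255,180) are centred over the handle at (244,209). Descending and gripping.

```bash
python3 -c "
from h import *
a=at('top',(316.6,208.4),97);b=at('top',(341.5,214),97);print(a,b,a-b)"
python3 -m inch '0 0 9 0 0 0;0 0 9 0 0 0;0 0 9 0 0 0;0 0 9 0 0 0;0 0 9 0 0 0;0 .7 9 0 0 0;0 0 7 0 0 0;0 0 0 0 0 0;0 0 0 0 0 0;0 0 0 0 0 0'
python3 -m inch '0 0 0 0 0 0;0 0 0 0 0 0;0 0 0 0 0 0;0 0 0 0 0 0;0 0 0 0 0 0;0 0 0 0 0 0;0 0 0 0 0 0;0 0 0 0 0 0;0 0 0 0 0 0;0 0 0 0 0 0' 0 100
```

```text
[ 473.97303964 -316.54018119   97.        ] [ 460.98552557 -381.63715739   97.        ] [12.98751407 65.0969762   0.        ]
time_s: 15.4
eef_pos: [580.3, -190.1, 3.0]
ee_rot: [-0.003, 0.679, 0.734, 0.001]
force: [-0.3, 0.1, -0.1]
grip_width: 0.602
grip_force: 0.0
time_s: 16.23
eef_pos: [580.0, -190.0, 2.6]
ee_rot: [-0.004, 0.679, 0.734, 0.0]
force: [-0.4, -0.4, 0.2]
grip_width: -0.0
grip_force: 0.0
```

The gripper closed on nothing, so I'll look before moving.

```bash
python3 - <<'E'
from rig import ctrl
from h import *
b=ctrl.capture('scene');a=ctrl.capture('top');pickle.dump(b,open('s4.pkl','wb'))
def blue(im,x0,y0,x1,y1):
    i=im.astype(int);m=np.zeros(i.shape[:2],bool);m[y0:y1,x0:x1]=(i[...,2]-i[...,0]>30)[y0:y1,x0:x1];v,u=np.nonzero(m);return len(u),u.mean(),v.mean(),u.min(),u.max(),v.min(),v.max()
for n in('scene.pkl','s3.pkl','s4.pkl'):print(blue(pickle.load(open(n,'rb'))['image'],225,190,262,222))
o=np.hstack([crop(a['image'],250,140,350,230,4),crop(b['image'],215,160,295,232,5)[:360]])
cv2.imwrite('pics/miss.png',o)
E
```

```text
(106, np.float64(242.88679245283018), np.float64(207.83962264150944), np.int64(237), np.int64(249), np.int64(202), np.int64(214))
(101, np.float64(242.94059405940595), np.float64(208.009900990099), np.int64(236), np.int64(249), np.int64(202), np.int64(214))
(101, np.float64(242.94059405940595), np.float64(208.009900990099), np.int64(236), np.int64(249), np.int64(202), np.int64(214))
```

View pics/miss.png

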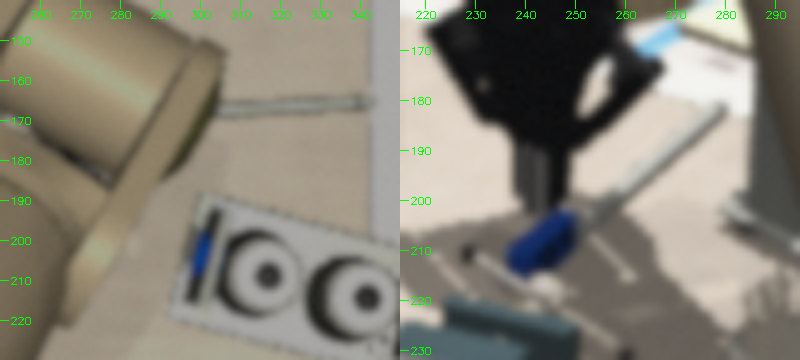

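The closed fingers end at about (242,202) in the scene crop, just at the far upper edge of the handle at (243,208). The handle has not moved. I'll check projected positions against these pixels.

```bash
python3 - <<'E'
from h import *
print('tips s3 pred',proj('scene',[[555,-190,72],[605,-190,72],[540,-190,72],[620,-190,72]]).round(1).tolist())
print('closed tip',proj('scene',[[580,-190,2.6],[580,-190,24],[580,-201,24],[580,-179,24]]).round(1).tolist())
y=-1.494;c,s=np.cos(y),np.sin(y)
for z in(0,24):print('handle corners',z,proj('scene',[[581+a*c-b*s,-191+a*s+b*c,z] for a,b in((-26,-7),(26,-7),(26,7),(-26,7))]).round(1).tolist())
# triangulate handle
o1,d1=ray('top',(269.1,168.54));o2,d2=ray('scene',(242.9,207.9))
A=np.c_[d1,-d2];k=np.linalg.lstsq(A,o2-o1,rcond=None)[0];print(o1+k[0]*d1,o2+k[1]*d2)
# rod tip in scene (label 278.5,182 in s4 crop)
print('tip pred',proj('scene',[596.7,-397.2,5.5]))
from rig import ctrl
q=ctrl.sense();print(q['eef_pos'],q['joints'])
E
```

```text
tips s3 pred [[251.8, 191.7], [235.2, 186.2], [256.9, 193.4], [230.3, 184.6]]
closed tip [[243.1, 213.1], [243.2, 205.8], [245.6, 204.1], [240.7, 207.6]]
handle corners 0 [[240.1, 219.0], [250.4, 210.0], [245.7, 208.6], [235.3, 217.5]]
handle corners 24 [[240.2, 210.7], [250.6, 201.9], [245.8, 200.6], [235.3, 209.2]]
[ 581.48797647 -192.92336206   15.91893853] [ 582.38014577 -192.35761427   15.98741107]
tip pred [[279.29230515 180.85981106]]
[ 579.96320952 -189.96918294    2.55855727] [-0.50954728  0.70564371  1.42404012  0.00308474  1.01891753 -0.58978111]
```

The observed fingertips sit about 30 mm higher than the reported TCP suggests, above the handle's top at 24 mm. I'll feel down gently with the fingers shut to find the true tip height.

```bash
python3 -m inch '0 0 1 0 0 0;0 0 1 0 0 0;0 0 1 0 0 0;0 0 1 0 0 0;0 0 1 0 0 0;0 0 0 0 0 0;0 0 0 0 0 0;0 0 0 0 0 0;0 0 0 0 0 0;0 0 0 0 0 0'|sed -n '2p;4p'; python3 - <<'E'
from h import *
# jar pre-grasp check: tips seen at (151.6,217.6),(179.6,199.6) [label-.4]; TCP (584.9,88.3,101.8)
print(proj('scene',[[584.9,88.3+45,108],[584.9,88.3-45,108],[584.9,88.3+45,140],[584.9,88.3-45,140]]).round(1).tolist())
E
```

```text
eef_pos: [580.0, -190.0, -2.4]
force: [0.1, 0.2, 0.1]
[[145.8, 234.6], [177.2, 215.2], [144.3, 220.5], [176.3, 201.7]]
```

```bash
python3 -m inch '0 0 1 0 0 0;0 0 1 0 0 0;0 0 1 0 0 0;0 0 1 0 0 0;0 0 0 0 0 0;0 0 0 0 0 0;0 0 0 0 0 0;0 0 0 0 0 0;0 0 0 0 0 0;0 0 0 0 0 0'|sed -n '2p;4p'
```

```text
eef_pos: [579.9, -189.9, -6.4]
force: [0.7, 0.5, -0.2]
```

```bash
python3 -m inch '0 0 1 0 0 0;0 0 1 0 0 0;0 0 1 0 0 0;0 0 1 0 0 0;0 0 0 0 0 0;0 0 0 0 0 0;0 0 0 0 0 0;0 0 0 0 0 0;0 0 0 0 0 0;0 0 0 0 0 0'|sed -n '2p;4p'
```

```text
eef_pos: [580.1, -189.9, -9.6]
force: [-2.8, 1.6, 6.7]
```

```bash
python3 -m inch '0 0 -3 0 0 0;0 0 -3 0 0 0;0 0 -3 0 0 0;0 0 -3 0 0 0;0 0 0 0 0 0;0 0 0 0 0 0;0 0 0 0 0 0;0 0 0 0 0 0;0 0 0 0 0 0;0 0 0 0 0 0' 0.6
python3 -m inch '0 0 4 0 0 0;0 0 4 0 0 0;0 0 4 0 0 0;0 0 4 0 0 0;0 0 4 0 0 0;0 0 4 0 0 0;0 0 4 0 0 0;0 0 2 0 0 0;0 0 0 0 0 0;0 0 0 0 0 0'
python3 -m inch '0 0 0 0 0 0;0 0 0 0 0 0;0 0 0 0 0 0;0 0 0 0 0 0;0 0 0 0 0 0;0 0 0 0 0 0;0 0 0 0 0 0;0 0 0 0 0 0;0 0 0 0 0 0;0 0 0 0 0 0' 0 100
```

```text
time_s: 19.67
eef_pos: [579.9, -189.9, 1.4]
ee_rot: [-0.004, 0.679, 0.734, 0.0]
force: [0.8, 0.0, -0.5]
grip_width: 0.599
grip_force: 0.0
time_s: 20.5
eef_pos: [579.9, -189.8, -28.5]
ee_rot: [-0.004, 0.679, 0.734, 0.0]
force: [-0.0, -1.0, 0.2]
grip_width: 0.599
grip_force: 0.0
time_s: 21.33
eef_pos: [580.1, -189.9, -27.9]
ee_rot: [-0.003, 0.679, 0.734, 0.001]
force: [-1.0, -0.4, 4.6]
grip_width: 0.137
grip_force: 98.6
```

```bash
python3 -m inch '0 0 -5 0 0 0;0 0 -11 0 0 0;0 0 -12 0 0 0;0 0 -12 0 0 0;0 0 -12 0 0 0;0 0 -12 0 0 0;0 0 -12 0 0 0;0 0 -12 0 0 0;0 0 -12 0 0 0;0 0 -6 0 0 0'
python3 plan.py 540.3 -36.1 97.6 1.342 0 4 9; python3 plan.py 540.3 -36.1 97.6 1.6486 0 4 9
```

```text
time_s: 22.17
eef_pos: [580.9, -190.7, 79.7]
ee_rot: [-0.003, 0.679, 0.734, 0.001]
force: [0.3, -0.2, -0.8]
grip_width: 0.139
grip_force: 97.9
t 22.17 tcp [ 580.9 -190.7   79.7] F [ 0.3 -0.2 -0.8] w 0.139 gf 97.9 j [-0.51  0.61  1.37  0.    1.17 -0.59]
turn total [-0.03 -0.04  2.94] /row [-0.008 -0.01   0.734]
shift total [141.4 -74.6   1.1] /row [15.71 -8.29  0.12]
t 22.17 tcp [ 580.9 -190.7   79.7] F [ 0.3 -0.2 -0.8] w 0.139 gf 97.9 j [-0.51  0.61  1.37  0.    1.17 -0.59]
turn total [-0.02 -0.05  0.01] /row [-0.006 -0.011  0.002]
shift total [157.3 -28.5   1.1] /row [17.48 -3.16  0.12]
```

```bash
python3 -m inch '17.5 -3.2 0 0 0 0;17.5 -3.2 0 0 0 0;17.5 -3.2 0 0 0 0;17.5 -3.2 0 0 0 0;17.5 -3.2 0 0 0 0;17.5 -3.2 0 0 0 0;17.5 -3.2 0 0 0 0;17.5 -3.2 0 0 0 0;17.5 -3.2 0 0 0 0;0 0 0 0 0 0'
python3 -m inch '0 0 0 0 0 .735;0 0 0 0 0 .735;0 0 0 0 0 .735;0 0 0 0 0 .735;0 0 0 0 0 0;0 0 0 0 0 0;0 0 0 0 0 0;0 0 0 0 0 0;0 0 0 0 0 0;0 0 0 0 0 0'
python3 plan.py 540.3 -36.1 97.6 1.342 0 1 1
python3 - <<'E'
from rig import ctrl
from h import *
a=ctrl.capture('top');b=ctrl.capture('scene');pickle.dump(a,open('t5.pkl','wb'));pickle.dump(b,open('s5.pkl','wb'))
o=np.hstack([crop(a['image'],240,160,370,250,3)[:270],crop(b['image'],220,130,320,220,4)[:270]]) if 0 else None
A=crop(a['image'],250,160,350,250,4);B=crop(b['image'],230,125,330,215,4)
cv2.imwrite('pics/pre2.png',np.hstack([A,B]))
E
```

```text
time_s: 23.0
eef_pos: [538.4, -33.1, 78.8]
ee_rot: [-0.004, 0.678, 0.735, 0.0]
force: [-0.3, -0.0, -1.8]
grip_width: 0.139
grip_force: 97.9
time_s: 23.83
eef_pos: [539.3, -35.7, 78.7]
ee_rot: [-0.004, 0.783, 0.622, -0.0]
force: [-0.2, -0.4, -0.9]
grip_width: 0.136
grip_force: 97.8
t 23.83 tcp [539.3 -35.7  78.7] F [-0.2 -0.4 -0.9] w 0.136 gf 97.8 j [-0.29  0.47  1.6   0.    1.08 -0.06]
turn total [-0.06 -0.04  0.  ] /row [-0.057 -0.042  0.002]
shift total [-0.2  1.1  0.1] /row [-0.17  1.08  0.08]
```

View pics/pre2.png

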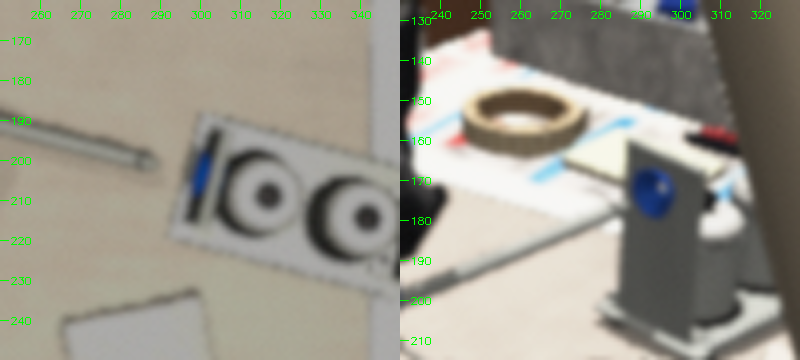

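Top: rod tip at (290,200.5), pointing at the blue funnel (300,203.5). Scene: tip at about (284,177), in line with the funnel at (293.5,173). Checking the line numerically.

```bash
cat > chk.py <<'E'
from h import *
p=np.load('rack.npy');c,s=np.cos(p[2]),np.sin(p[2])
W=lambda q:np.array([p[0]+c*q[0]-s*q[1],p[1]+s*q[0]+c*q[1],q[2]])
def line(f,x0,x1,y,sl,h,sgn=None):
    t=pickle.load(open(f,'rb'))['image'].astype(float).sum(2);P=[]
    for u in range(x0,x1):
        yc=y+sl*(u-x0);a=int(yc-h);col=t[a:a+2*h+1,u];w=np.abs(col-np.median(np.r_[col[:2],col[-2:]]));w[w<.35*w.max()]=0;P.append((u,a+(w*np.arange(len(w))).sum()/w.sum()))
    P=np.array(P);k=np.polyfit(P[:,0],P[:,1],1);r=P[:,1]-np.polyval(k,P[:,0]);g=abs(r)<1
    k=np.polyfit(P[g,0],P[g,1],1);return k,np.abs(r).max()
kt,r=line('t5.pkl',262,287,193,.28,5);print('top line',kt,r)
ks,r=line('s5.pkl',248,281,192,-.41,6);print('scene line',ks,r)
for x in(-86,-111,-200):
    q=W((x,0,112));a=proj('top',q)[0];b=proj('scene',q)[0];print(x,'top',a.round(2),'line dv',round(np.polyval(kt,a[0])-a[1],2),'scene',b.round(2),'dv',round(np.polyval(ks,b[0])-b[1],2))
for f,x0,y0,x1,y1 in(('t5.pkl',294,194,306,214),('s5.pkl',284,160,304,184)):
    i=pickle.load(open(f,'rb'))['image'].astype(int);m=np.zeros(i.shape[:2],bool);m[y0:y1,x0:x1]=(i[...,2]-i[...,0]>30)[y0:y1,x0:x1];v,u=np.nonzero(m);print('blue',u.mean(),v.mean(),len(u))
    k=kt if f[0]=='t' else ks;print(' line-blue dv',np.polyval(k,u.mean())-v.mean())
E
python3 chk.py
```

```text
top line [  0.29487122 115.07802214] 0.7207476341022812
scene line [ -0.41422417 295.58414809] 0.27277305536009067
-86 top [298.13 203.03] line dv -0.04 scene [292.69 173.12] dv 1.22
-111 top [288.64 200.57] line dv -0.38 scene [285.71 176.03] dv 1.2
-200 top [254.82 191.82] line dv -1.6 scene [259.22 187.1 ] dv 1.11
blue 299.94736842105266 203.1315789473684 38
 line-blue dv 0.3922884219157652
blue 292.8348623853211 172.52293577981652 109
 line-blue dv 1.7619344467996712
```

```bash
python3 -m inch '0 .5 -2 -.05 -.04 0;-5 0 0 0 0 0;-5 0 0 0 0 0;-5 0 0 0 0 0;-5 0 0 0 0 0;-5 0 0 0 0 0;-5 0 0 0 0 0;0 0 0 0 0 0;0 0 0 0 0 0;0 0 0 0 0 0'
sed -n 1,99p /dev/null; python3 - <<'E'
from rig import ctrl
from h import *
a=ctrl.capture('top');b=ctrl.capture('scene');pickle.dump(a,open('t5.pkl','wb'));pickle.dump(b,open('s5.pkl','wb'))
E
python3 chk.py; python3 plan.py 540.3 -36.1 97.6 1.342 0 1 1
```

```text
time_s: 24.77
eef_pos: [532.9, -64.9, 80.6]
ee_rot: [-0.0, 0.783, 0.622, -0.0]
force: [-0.4, -0.1, -1.3]
grip_width: 0.135
grip_force: 97.8
top line [  0.25321662 126.45280689] 1.4537780859390068
scene line [ -0.39432109 289.07177966] 0.5294073458736079
-86 top [298.13 203.03] line dv -1.08 scene [292.69 173.12] dv 0.54
-111 top [288.64 200.57] line dv -1.03 scene [285.71 176.03] dv 0.38
-200 top [254.82 191.82] line dv -0.84 scene [259.22 187.1 ] dv -0.24
blue 300.05555555555554 203.11111111111111 36
 line-blue dv -0.6792514225282673
blue 293.8732394366197 172.61971830985917 71
 line-blue dv 0.571644028474509
t 24.87 tcp [533.  -64.8  80.6] F [ 0.  -0.8 -1.2] w 0.14 gf 97.8 j [-0.34  0.46  1.61  0.    1.07 -0.11]
turn total [-0.01 -0.   -0.  ] /row [-0.007 -0.003 -0.002]
shift total [29.6  0.6  2. ] /row [29.61  0.62  2.03]
```

```bash
python3 -m inch '0 -1 -1.5 0 0 0;-4 0 0 0 0 0;-4 0 0 0 0 0;-4 0 0 0 0 0;-4 0 0 0 0 0;-4 0 0 0 0 0;-4 0 0 0 0 0;0 0 0 0 0 0;0 0 0 0 0 0;0 0 0 0 0 0'; python3 plan.py 540.3 -36.1 97.6 1.342 0 1 1
```

```text
time_s: 25.7
eef_pos: [526.4, -88.5, 82.1]
ee_rot: [-0.0, 0.783, 0.621, -0.0]
force: [0.9, -1.9, -3.9]
grip_width: 0.135
grip_force: 97.7
t 25.7 tcp [526.4 -88.5  82.1] F [ 0.9 -1.9 -3.9] w 0.135 gf 97.7 j [-0.39  0.45  1.62 -0.    1.07 -0.16]
turn total [-0.01  0.   -0.01] /row [-0.008  0.002 -0.007]
shift total [54.1  1.6  3.5] /row [54.14  1.63  3.48]
```

```bash
python3 -m inch '0 0 1 0 0 0;-4 0 0 0 0 0;-4 0 0 0 0 0;-4 0 0 0 0 0;-4 0 0 0 0 0;-4 0 0 0 0 0;-4 0 0 0 0 0;-4 0 0 0 0 0;0 0 0 0 0 0;0 0 0 0 0 0'; python3 plan.py 540.3 -36.1 97.6 1.342 0 1 1
```

```text
time_s: 26.53
eef_pos: [520.1, -116.0, 81.1]
ee_rot: [-0.0, 0.783, 0.621, -0.0]
force: [1.6, -2.3, -3.0]
grip_width: 0.135
grip_force: 97.7
t 26.53 tcp [ 520.1 -116.    81.1] F [ 1.6 -2.3 -3. ] w 0.135 gf 97.7 j [-0.44  0.45  1.62 -0.    1.07 -0.21]
turn total [-0.01  0.   -0.01] /row [-0.006  0.004 -0.008]
shift total [82.4  1.6  2.5] /row [82.4   1.56  2.52]
```

```bash
python3 -m inch '0 .6 .8 0 0 0;-5 0 0 0 0 0;-5 0 0 0 0 0;-5 0 0 0 0 0;-5 0 0 0 0 0;-5 0 0 0 0 0;-5 0 0 0 0 0;-5 0 0 0 0 0;-5 0 0 0 0 0;0 0 0 0 0 0'; python3 plan.py 540.3 -36.1 97.6 1.342 0 1 1
```

```text
time_s: 27.37
eef_pos: [511.5, -155.6, 80.3]
ee_rot: [-0.0, 0.784, 0.621, -0.0]
force: [1.6, -0.2, -2.5]
grip_width: 0.136
grip_force: 97.9
t 27.37 tcp [ 511.5 -155.6   80.3] F [ 1.6 -0.2 -2.5] w 0.136 gf 97.9 j [-0.51  0.45  1.62 -0.    1.07 -0.28]
turn total [-0.01  0.   -0.01] /row [-0.006  0.002 -0.012]
shift total [122.9   1.    1.7] /row [122.89   0.97   1.72]
```

```bash
python3 -m inch '0 .3 .5 0 0 0;-5 0 0 0 0 0;-5 0 0 0 0 0;-5 0 0 0 0 0;-5 0 0 0 0 0;-5 0 0 0 0 0;-5 0 0 0 0 0;-5 0 0 0 0 0;-5 0 0 0 0 0;0 0 0 0 0 0'; python3 plan.py 540.3 -36.1 97.6 1.342 0 1 1
python3 - <<'E'
from rig import ctrl
from h import *
a=ctrl.capture('top');pickle.dump(a,open('t6.pkl','wb'))
cv2.imwrite('pics/ins.png',crop(a['image'],280,180,370,240,8))
E
```

```text
time_s: 28.2
eef_pos: [502.7, -194.5, 79.8]
ee_rot: [-0.0, 0.784, 0.621, -0.0]
force: [0.4, -1.5, -1.9]
grip_width: 0.137
grip_force: 98.0
t 28.2 tcp [ 502.7 -194.5   79.8] F [ 0.4 -1.5 -1.9] w 0.137 gf 98.0 j [-0.59  0.46  1.61 -0.    1.07 -0.36]
turn total [-0.01 -0.   -0.01] /row [-0.006 -0.    -0.012]
shift total [162.8   0.7   1.2] /row [162.77   0.73   1.21]
```

View pics/ins.png

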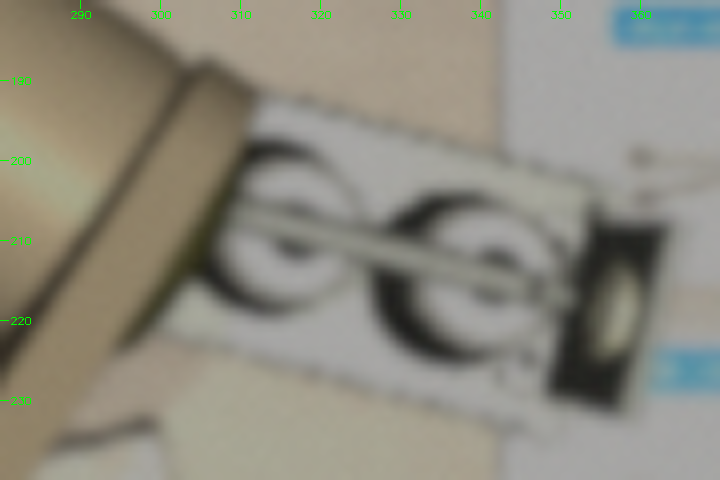

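The rod runs over both lids to its tip at (351.5,217), pointing at the white bushing at (357,218.5). Both jars are standing. Continuing.

```bash
python3 -m inch '0 0 .3 0 0 0;-4 0 0 0 0 0;-4 0 0 0 0 0;-4 0 0 0 0 0;-4 0 0 0 0 0;-4 0 0 0 0 0;-4 0 0 0 0 0;0 0 0 0 0 0;0 0 0 0 0 0;0 0 0 0 0 0'; python3 plan.py 540.3 -36.1 97.6 1.342 0 1 1
```

```text
time_s: 29.08
eef_pos: [497.4, -216.8, 79.5]
ee_rot: [-0.0, 0.783, 0.622, -0.0]
force: [0.5, -0.8, -1.2]
grip_width: 0.132
grip_force: 98.0
t 29.08 tcp [ 497.4 -216.8   79.5] F [ 0.5 -0.8 -1.2] w 0.132 gf 98.0 j [-0.63  0.47  1.6   0.    1.07 -0.4 ]
turn total [-0.01 -0.   -0.01] /row [-0.008 -0.004 -0.005]
shift total [185.7   0.8   0.9] /row [185.74   0.83   0.86]
```

```bash
python3 -m inch '-3 0 0 0 0 0;-3 0 0 0 0 0;-3 0 0 0 0 0;-3 0 0 0 0 0;-3 0 0 0 0 0;-2 0 0 0 0 0;-1 0 0 0 0 0;0 0 0 0 0 0;0 0 0 0 0 0;0 0 0 0 0 0'|sed -n '2p;4p'
python3 -m inch '-1 0 0 0 0 0;-1 0 0 0 0 0;-1 0 0 0 0 0;0 0 0 0 0 0;0 0 0 0 0 0;0 0 0 0 0 0;0 0 0 0 0 0;0 0 0 0 0 0;0 0 0 0 0 0;0 0 0 0 0 0'; python3 plan.py 540.3 -36.1 97.6 1.342 0 1 1
```

```text
eef_pos: [493.3, -234.3, 79.5]
force: [-0.7, -0.8, -1.7]
time_s: 30.75
eef_pos: [492.6, -237.3, 79.5]
ee_rot: [-0.0, 0.783, 0.622, -0.0]
force: [-0.8, -0.3, -1.4]
grip_width: 0.137
grip_force: 98.0
t 30.75 tcp [ 492.6 -237.3   79.5] F [-0.8 -0.3 -1.4] w 0.137 gf 98.0 j [-0.66  0.48  1.58 -0.    1.08 -0.43]
turn total [-0.01 -0.   -0.  ] /row [-0.007 -0.002 -0.004]
shift total [206.8   0.8   0.9] /row [206.78   0.8    0.9 ]
```

```bash
python3 -m inch '-1 0 0 0 0 0;-1 0 0 0 0 0;-1 0 0 0 0 0;0 0 0 0 0 0;0 0 0 0 0 0;0 0 0 0 0 0;0 0 0 0 0 0;0 0 0 0 0 0;0 0 0 0 0 0;0 0 0 0 0 0'|sed -n '2p;4p'
```

```text
eef_pos: [492.0, -239.7, 79.4]
force: [1.1, 4.9, -0.5]
```

```bash
python3 -m inch '-1 0 0 0 0 0;-1 0 0 0 0 0;0 0 0 0 0 0;0 0 0 0 0 0;0 0 0 0 0 0;0 0 0 0 0 0;0 0 0 0 0 0;0 0 0 0 0 0;0 0 0 0 0 0;0 0 0 0 0 0'|sed -n '2p;4p'
```

```text
eef_pos: [492.0, -239.8, 79.4]
force: [4.9, 14.1, 2.0]
```

The force rose to 15 N with no further travel, within about 2 mm of the expected stop, so the handle is against the rim. Handing in.

```bash
python3 -c "
from rig import ctrl
print(ctrl.finish_job())"
```

```text
the job is handed in; nothing more can be done
None
```

I handed the job in at about 32 s of the 72 s limit, but the result was not reported back. The loose jar stands on its pad about 2 mm off centre by the camera. The bar is through both bushings with its handle against the blue one and still gripped. I took no picture after the bar reached the white bushing, so that the tip is out the far side and that the jars are undisturbed is judged from force and position readings only.

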